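# Top up the brass adaptors in the stock tray

### The arm

A 6-joint arm with a two-finger parallel gripper is mounted at the origin on the work surface. World frame = base frame: x ahead of the robot, y to its left, z up, the work surface at z = 0. Lengths are in m, angles in rad, forces in N, time in s.
With the tool pointing down it reaches from about 0.325 to 0.775 m from the base axis. Payload 9.3 kg.
Tool frame: the origin (TCP) lies midway between the tips of the shut fingers; the grasp point (between the pads) lies 19 mm behind it; z points along the fingers, y is the direction in which the jaws open and shut (so a half turn about z gives the same grasp; the last joint's range is limited). The gripper opens to 85 mm and grips with 20 to 120 N. Pads are 22 mm wide; open, the fingers measure 114 mm over their backs; the gripper's body (76 mm by 85 mm) begins 54 mm behind the grasp point. The pads swing forward as they close: fully open they stand 13 mm farther back than shut.
Start: joints at [0.986, 0.259, 0.021, 1.334, 0, 1.418], TCP at [0.23, 0.5, 0.231] pointing down, gripper open.
Joint ranges: [-3.04, 3.04], [-0.91, 1.82], [-1.04, 1.36], [-1.92, 1.95], [-1.52, 1.45], [-3.14, 3.14]. Speed limits (rad/s): [2.22, 2.22, 2.79, 3.14, 3.14, 3.14].

### API

Orientations are given as a unit quaternion [w, x, y, z].
In Python, from bench import get_obs, grab_frame, camera_params, finish_job gives the robot as it stands.
- The arm moves only by the tool step_arm, never from a script. Its argument "moves" is a list of rows, each an object of numbers: "gripper": the closure, from -1 (fully open) to 1 (shut); "x", "y", "z": the shift along the tool's x, y, z in m; "ax", "ay", "az": the turn, a rotation vector about the tool's x, y, z in degrees. In form: [{"gripper": .., "x": .., "y": .., "z": .., "ax": .., "ay": .., "az": ..}, ...]. A call has 1 to 20 rows; each row is the pose to reach, as a shift and turn from the pose measured when the call began, along the tool's axes at that moment; what a row does not reach only later rows make up. A row lasts 1/8 s, in which the tool goes at most 62.5 mm and 10.7 degrees, less where a joint would pass 70% of its speed; a pose out of reach is approached as far as the arm can. A call with a gripper value outside its range is refused whole. The fingers move at their own pace and stop on an object; the grip force is fixed at half the most. Time passes only in rows, so rows that repeat a pose let the fingers close. It gives the time, the measured TCP pose, the force and the opening at its end, in the units of the state.
- get_obs(): the state, without advancing time (a new reading comes with each control period).
- grab_frame(name): name is "scene" or "top" or "wrist"; returns (picture, depth): 400x640x3 uint8, red, green, blue; 400x640 float32, m along the optical axis (not along the pixel's ray), 0 where there is no reading.
- camera_params(name): a dict with "mtx" (3x3 intrinsics, pixels), "R" (3x3) and "t" (3): a world point X has camera coordinates R X + t. Camera axes: x right, y down, z forward; pixel columns grow to the right and rows downward; lengths in m; the calibration is good to about 2 mm. A picture is of the moment at which its call begins: read the wrist's pose just before it. camera_params takes no time and is no camera call; for the wrist camera it gives the pose at the moment of the call.
- finish_job(): hands the job in, once; it reports no verdict.
The state is a dict: "clock": time; "joints": joint angles; "qvel": joint speeds; "tau": joint torques, N m; "ee_pos": TCP position; "tool_rot": TCP orientation; "ft_force": force on the tool from outside, world axes, zero at the start; "moment": the same for the moment, N m; "gripper_width": finger opening in m.
Only numpy, scipy, OpenCV 4.12 (cv2) and the standard library are available. Lean on these libraries where they do the work, as an engineer would, in place of code of your own. Each camera call takes 0.05 s, during which the arm holds its last target.

### The job

In the plumbing store, two of the four pockets of the blue stock tray are empty. Take the two spare tall brass adaptors from the cardboard sheet and stand one upright, on its hexagonal foot, in each empty pocket; leave the two adaptors already in the tray undisturbed.

Things in the scene. Friction and masses are not known exactly. Their poses are not given: they have to be found in the camera images.
- tray: fixed blue tray, 185 mm square, 2 x 2 open pockets, two of them empty. Origin: centre of underside, on the bench; x, y along its sides. Pocket centres at x = +/-45, y = +/-45 mm; pockets 85 mm square inside, floor 3 mm and walls (5 mm thick) 15 mm above the bench. Tray and cardboard sheet may trade sides; nothing in or between them is over 75 mm tall
- spare_1_mid (a point): spare on the 3 mm sheet: upright brass adaptor, 70 mm tall, 0.2-0.35 kg: hexagonal foot 46 mm over flats, 14 mm high; then plain round body, diameter 38, from 14 to 48 mm (grip here, any direction); then thread, diameter 34. Point: on the axis, 35 mm above its underside; z up. Beside it, unwanted: a grey steel adaptor and a low brass cap; 30 mm or more free between neighbours
- spare_2_mid (a point): the other spare brass adaptor on the cardboard sheet, identical to spare_1; point on its axis, 35 mm above its underside, half-way up; z up
- stock_1_mid (a point): identical brass adaptor already standing near the middle of one of the tray's pockets (which one varies); point on its axis, 35 mm above its underside, half-way up; z up
- stock_2_mid (a point): identical brass adaptor already standing near the middle of one of the tray's pockets (which one varies); point on its axis, 35 mm above its underside, half-way up; z up
Things that resemble listed ones, but are neither listed nor needed, are in the scene too. Leave any green or purple look-alike of the part that bears stock_1_mid alone.

How it is judged:
By the outcome, as a careful person would: the job done as asked, in the order asked, and still so for the second after the job is handed in, with the robot touching nothing.
It also fails if it takes over 50 s, if anything falls off the work surface, if the arm or the gripper's body presses on something with over 40 N, if the wrist force passes 120 N, or if a joint passes its speed limit or range.

## Working session

There is one attempt and no reset: what is moved stays moved. The work goes in short steps, Python scripts to look and compute and a tool call to move; the robot and the scene stay as the last step left them, time stands still between calls to the robot, and variables do not carry over. Pictures are saved under pics/ and viewed, and the job is handed in when it is done.

Besides the shell and the picture viewer there is one more tool, called after ">>>" by a JSON object that holds its "api" and its "payload". step_arm: Moves the arm, as the interface text tells. Its arguments: {"type":"object","properties":{"moves":{"type":"array"}},"required":["moves"]}

```bash
mkdir -p pics; python3 - <<'E'
from bench import *
import cv2,numpy as np
o=get_obs();print({k:np.round(v,3) for k,v in o.items()})
for n in("top","scene"):
    p,d=grab_frame(n);np.savez(f"{n}0.npz",p=p,d=d);cv2.imwrite(f"pics/{n}0.png",p[:,:,::-1])
    c=camera_params(n);print(n,c)
E
```

```text
{'clock': np.float64(0.0), 'joints': array([ 0.986,  0.259,  0.021,  1.334, -0.   ,  1.418]), 'qvel': array([ 0.   ,  0.   ,  0.002, -0.   , -0.001, -0.001]), 'tau': array([ 5.0000e-03, -5.5564e+01,  3.4453e+01,  1.4000e-02, -0.0000e+00,
        0.0000e+00]), 'ee_pos': array([0.23 , 0.499, 0.231]), 'tool_rot': array([-0.   ,  0.214,  0.977, -0.001]), 'ft_force': array([-0.457,  0.63 ,  0.165]), 'moment': array([-0.008, -0.031,  0.014]), 'gripper_width': np.float64(0.086)}
top {'mtx': array([[473.77092448,   0.        , 313.85593453],
       [  0.        , 473.77092448, 207.21456575],
       [  0.        ,   0.        ,   1.        ]]), 'R': array([[ 0.01885933, -0.9998168 , -0.00326931],
       [-0.99432484, -0.01841311, -0.10478108],
       [ 0.10470169,  0.00522685, -0.99448994]]), 't': array([-0.00708474,  0.51386732,  1.05420096])}
scene {'mtx': array([[376.60821947,   0.        , 317.56902935],
       [  0.        , 376.60821947, 196.95013599],
       [  0.        ,   0.        ,   1.        ]]), 'R': array([[ 0.58567387,  0.81041184, -0.01479085],
       [ 0.53896004, -0.40299903, -0.73967145],
       [-0.6053992 ,  0.42523457, -0.6728056 ]]), 't': array([-0.29043495, -0.21013839,  1.04712578])}
```

View pics/top0.png

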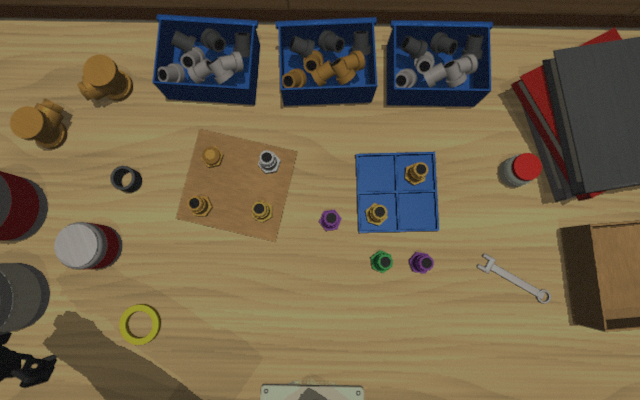

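View pics/scene0.png

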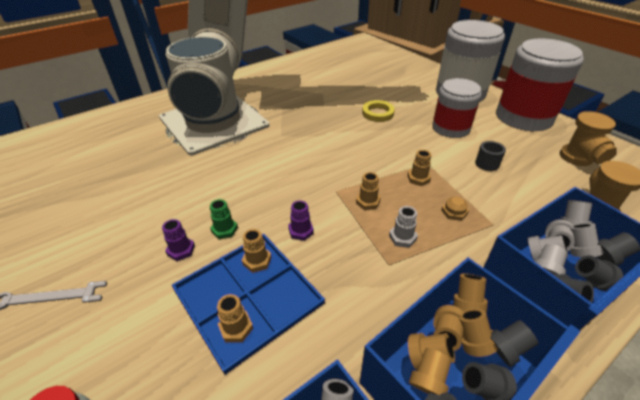

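```bash
cat > h.py <<'E'
from bench import *
import cv2,numpy as np
def world(d,c):
    v,u=np.mgrid[0:d.shape[0],0:d.shape[1]]
    K=c['mtx'];X=np.stack([(u-K[0,2])/K[0,0]*d,(v-K[1,2])/K[1,1]*d,d],-1)
    return (X-c['t'])@c['R']
def plane(uv,z,c):
    r=np.linalg.inv(c['mtx'])@np.array([uv[0],uv[1],1.]);r=c['R'].T@r;o=-c['R'].T@c['t']
    return o+r*(z-o[2])/r[2]
def proj(X,c):
    p=c['mtx']@(c['R']@np.array(X)+c['t']);return p[:2]/p[2]
E
python3 - <<'E'
from h import *
f=np.load('top0.npz');p,d=f['p'],f['d'];c=camera_params('top');W=world(d,c)
hsv=cv2.cvtColor(p,cv2.COLOR_RGB2HSV)
for n,(u,v) in dict(A=(200,205),B=(262,211),cap=(212,157),grey=(269,160),S1=(417,173),S2=(377,213)).items():
    w=W[v-20:v+20,u-20:u+20].reshape(-1,3);w=w[d[v-20:v+20,u-20:u+20].ravel()>0]
    t=w[w[:,2]>0.045 if n!='cap' else w[:,2]>.012]
    if len(t)<3: print(n,w[:,2].max());continue
    zt=np.percentile(t[:,2],95);t=t[t[:,2]>zt-.006]
    (a,b),r=cv2.minEnclosingCircle(t[:,:2].astype(np.float32))
    print(n,len(t),'ztop',zt.round(4),'c',round(a,4),round(b,4),'r',round(r,4))
m=cv2.inRange(hsv,(100,120,40),(125,255,255));m[:130]=0;m[250:]=0;m[:,:345]=0;m[:,450:]=0
m=cv2.morphologyEx(m,cv2.MORPH_CLOSE,np.ones((3,3)))
k=max(cv2.findContours(m,0,2)[0],key=cv2.contourArea)
P=np.array([plane(q,.015,c)[:2] for q in k[:,0]],np.float32)
R=cv2.minAreaRect(P);print('tray',R)
cx,cy=R[0];
wh=W[130:250,345:450];mk=(m[130:250,345:450]>0)&(wh[...,2]>.011)&(wh[...,2]<.022)
print('wall z',np.median(wh[mk][:,2]))
R2=cv2.minAreaRect(wh[mk][:,:2].astype(np.float32));print('depth tray',R2)
for z in(0.,.015):
  print('bench check',np.median(W[225:235,300:310,2]))
cv2.imwrite('pics/crop0.png',cv2.resize(p[120:280,170:450,::-1],None,fx=2.8,fy=2.8,interpolation=2))
E
```

```text
A 166 ztop 0.0758 c 0.5134 0.2656 r 0.0164
B 157 ztop 0.0759 c 0.5038 0.1231 r 0.0165
cap 160 ztop 0.0366 c 0.6303 0.2432 r 0.0193
grey 154 ztop 0.0761 c 0.6179 0.1105 r 0.0163
S1 163 ztop 0.0759 c 0.5971 -0.23 r 0.0165
S2 166 ztop 0.0761 c 0.5015 -0.1398 r 0.0165
tray ((0.5553886890411377, -0.18804018199443817), (0.18324439227581024, 0.18381334841251373), 2.6148009300231934)
wall z 0.015030798883617785
depth tray ((0.5557496547698975, -0.1882421225309372), (0.1840558648109436, 0.18484556674957275), 2.6078925132751465)
bench check 7.442900750478138e-05
bench check 7.442900750478138e-05
```

View pics/crop0.png

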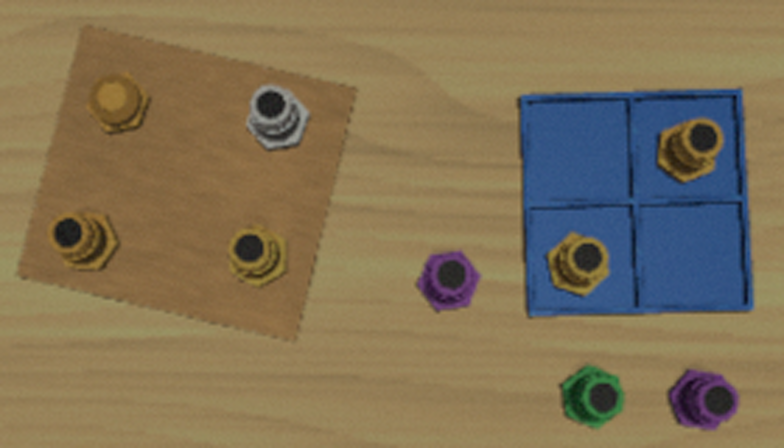

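The crop shows these candidates (top-camera pixels):
- Upright brass: A (200,205) and B (262,211) on the sheet.
- Unwanted on the sheet: low cap (212,157) and grey steel (269,160).
- Look-alikes: purple (331,219) and (421,262), green (381,261).
- Stock in the tray: (417,173) and (377,213).

By the description, A and B are the spares. The empty pockets are at (377,173) and (417,211).

```bash
cat >> h.py <<'E'
from scipy.spatial.transform import Rotation as Ro
def delta(X):
    o=get_obs();q=o['tool_rot'];R=Ro.from_quat([q[1],q[2],q[3],q[0]])
    down=R.as_matrix();z=down[:,2]
    ax=np.cross(z,[0,0,-1]);tilt=np.degrees(R.inv().apply(ax))
    d=R.inv().apply(np.array(X)-o['ee_pos'])
    return np.round(d*1000,1),np.round(tilt,2)
E
python3 - <<'E'
from h import *
f=np.load('top0.npz');p=f['p'];c=camera_params('top')
g=p.max(2)
for n,(u,v) in dict(A=(195,203),B=(260,209)).items():
    w=(g[v-14:v+14,u-14:u+14]<60).astype(np.uint8)
    N,l,s,ce=cv2.connectedComponentsWithStats(w)
    k=1+np.argmax(s[1:,4]);print(n,s[k],plane(ce[k]+[u-14,v-14],.073,c).round(4))
f=np.load('scene0.npz');p,d=f['p'],f['d'];c=camera_params('scene');W=world(d,c)
for n,a in dict(A=(.5134,.2656),B=(.5038,.1231)).items():
    w=W[(d>0)&(np.hypot(W[...,0]-a[0],W[...,1]-a[1])<.03)&(W[...,2]>.067)&(W[...,2]<.085)]
    print(n,len(w),cv2.minEnclosingCircle(w[:,:2].astype(np.float32)),w[:,2].max())
print(delta([.5134,.2656,.15]))
E
```

```text
A [ 9  9  9 10 70] [0.5144 0.2651 0.073 ]
B [ 8  9 10  9 71] [0.5049 0.1226 0.073 ]
A 137 ((0.5144875645637512, 0.2654193639755249), 0.0165711697191) 0.07480847872135572
B 158 ((0.5046452283859253, 0.12261863797903061), 0.017037199810147285) 0.07433488656726427
(array([-355.2,  -93.6,   80.8]), array([-0.07, -0.01,  0.  ]))
```

>>> {"api": "step_arm", "payload": {"moves": [{"gripper":-1,"x":-0.05,"y":-0.013,"z":0},{"gripper":-1,"x":-0.1,"y":-0.026,"z":0},{"gripper":-1,"x":-0.15,"y":-0.04,"z":0},{"gripper":-1,"x":-0.2,"y":-0.053,"z":0},{"gripper":-1,"x":-0.25,"y":-0.066,"z":0.02},{"gripper":-1,"x":-0.3,"y":-0.079,"z":0.04},{"gripper":-1,"x":-0.34,"y":-0.089,"z":0.06},{"gripper":-1,"x":-0.356,"y":-0.0934,"z":0.08},{"gripper":-1,"x":-0.356,"y":-0.0934,"z":0.08},{"gripper":-1,"x":-0.356,"y":-0.0934,"z":0.08}]}}

```text
validation failed for argument at $.mo...
```

```bash
python3 - <<'E'
from h import *
p,d=grab_frame('wrist');c=camera_params('wrist')
for X in([.5142,.2654,.073],[.5142,.2654,.017]):
    u=proj(X,c);print(u);cv2.circle(p,tuple(int(round(i)) for i in u),4,(255,0,0),1)
cv2.imwrite('pics/w1.png',p[:,:,::-1])
print(get_obs()['ee_pos'],delta([.5142,.2654,.022]))
E
```

```text
[251.12006392 443.05769404]
[259.3507824  403.97236338]
[0.23007772 0.49936075 0.2308147 ] (array([-356. ,  -93.4,  208.9]), array([-0.06, -0.01,  0.  ]))
```

View pics/w1.png

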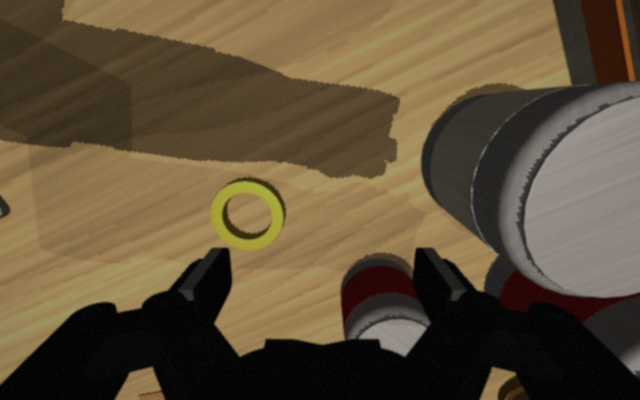

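The call was refused, probably because every key is needed, so the arm hasn't moved. The picture shows cans close to the gripper: the small one at (390,310) and the big ones on the right. I'll check their positions and heights before moving.

```bash
python3 - <<'E'
from h import *
for n in('top','scene'):
    f=np.load(n+'0.npz');d=f['d'];W=world(d,camera_params(n))
    m=(d>0)&(W[...,2]>.03)&(W[...,2]<.4)&(W[...,0]>.25)&(W[...,0]<.75)&(W[...,1]>.3)&(W[...,1]<.75)
    w=W[m]
    # coarse height map
    for x in np.arange(.26,.75,.06):
        print(round(x,2),[int(1000*w[(abs(w[:,0]-x)<.03)&(abs(w[:,1]-y)<.03)][:,2].max(initial=0)) for y in np.arange(.33,.75,.06)])
E
```

```text
0.26 [0, 0, 374, 275, 257, 170, 0]
0.32 [0, 0, 0, 0, 0, 174, 0]
0.38 [0, 0, 125, 125, 0, 148, 95]
0.44 [0, 0, 124, 124, 0, 155, 104]
0.5 [0, 0, 0, 0, 0, 171, 0]
0.56 [0, 53, 54, 0, 0, 164, 122]
0.62 [0, 49, 53, 0, 0, 106, 0]
0.68 [0, 0, 0, 0, 105, 108, 105]
0.74 [0, 0, 0, 58, 79, 105, 0]
0.26 [0, 0, 0, 273, 272, 191, 191]
0.32 [0, 0, 0, 0, 64, 191, 191]
0.38 [0, 0, 121, 121, 0, 190, 190]
0.44 [0, 0, 121, 121, 118, 190, 191]
0.5 [0, 0, 0, 0, 0, 191, 191]
0.56 [0, 51, 51, 0, 0, 191, 191]
0.62 [0, 49, 50, 0, 0, 103, 0]
0.68 [0, 0, 0, 0, 103, 103, 102]
0.74 [0, 0, 0, 50, 79, 102, 0]
```

>>> {"api": "step_arm", "payload": {"moves": [{"gripper":-1,"x":-0.05,"y":-0.013,"z":0,"ax":0,"ay":0,"az":0},{"gripper":-1,"x":-0.1,"y":-0.026,"z":0,"ax":0,"ay":0,"az":0},{"gripper":-1,"x":-0.15,"y":-0.04,"z":0,"ax":0,"ay":0,"az":0},{"gripper":-1,"x":-0.2,"y":-0.053,"z":0,"ax":0,"ay":0,"az":0},{"gripper":-1,"x":-0.25,"y":-0.066,"z":0,"ax":0,"ay":0,"az":0},{"gripper":-1,"x":-0.3,"y":-0.079,"z":0.02,"ax":0,"ay":0,"az":0},{"gripper":-1,"x":-0.34,"y":-0.089,"z":0.05,"ax":0,"ay":0,"az":0},{"gripper":-1,"x":-0.356,"y":-0.0934,"z":0.08,"ax":0,"ay":0,"az":0},{"gripper":-1,"x":-0.356,"y":-0.0934,"z":0.08,"ax":0,"ay":0,"az":0},{"gripper":-1,"x":-0.356,"y":-0.0934,"z":0.08,"ax":0,"ay":0,"az":0}]}}

```text
clock: 1.4
ee_pos: [0.514, 0.266, 0.1518]
tool_rot: [-0.0, 0.214, 0.977, -0.0]
ft_force: [1.0, 0.8, -0.2]
gripper_width: 0.0849
```

```bash
python3 - <<'E'
from h import *
c=camera_params('wrist');p,d=grab_frame('wrist')
for X in([.5142,.2654,.073],[.5142,.2654,.017]):
    u=proj(X,c);print(u);cv2.circle(p,tuple(int(round(i)) for i in u),4,(255,0,0),1)
cv2.imwrite('pics/w2.png',p[:,:,::-1])
print(get_obs()['ee_pos'],delta([.5142,.2654,.022]))
E
```

```text
[320.92040415 205.49296149]
[321.0365153 187.1516545]
[0.51413363 0.26629729 0.15226057] (array([ -0.3,  -0.8, 130.3]), array([ 0.01,  0.05, -0.  ]))
```

View pics/w2.png

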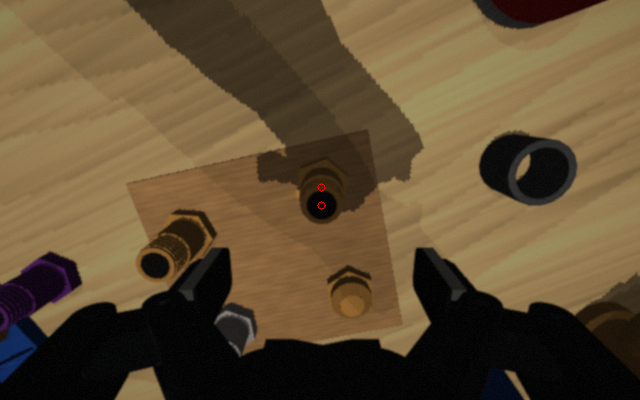

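The wrist view confirms A: its bore at (321,205) lies on the projected axis, and both fingers are clear of the cap (350,293) and of B (160,255). Descend and grip.

>>> {"api": "step_arm", "payload": {"moves": [{"gripper":-1,"x":0,"y":-0.001,"z":0.03,"ax":0,"ay":0,"az":0},{"gripper":-1,"x":0,"y":-0.001,"z":0.06,"ax":0,"ay":0,"az":0},{"gripper":-1,"x":0,"y":-0.001,"z":0.09,"ax":0,"ay":0,"az":0},{"gripper":-1,"x":0,"y":-0.001,"z":0.115,"ax":0,"ay":0,"az":0},{"gripper":-1,"x":0,"y":-0.001,"z":0.13,"ax":0,"ay":0,"az":0},{"gripper":-1,"x":0,"y":-0.001,"z":0.13,"ax":0,"ay":0,"az":0},{"gripper":-1,"x":0,"y":-0.001,"z":0.13,"ax":0,"ay":0,"az":0}]}}

```text
clock: 2.33
ee_pos: [0.5144, 0.2658, 0.0235]
tool_rot: [0.001, 0.214, 0.977, 0.0]
ft_force: [0.0, 0.3, 0.1]
gripper_width: 0.0851
```

>>> {"api": "step_arm", "payload": {"moves": [{"gripper":1,"x":0,"y":0,"z":0,"ax":0,"ay":0,"az":0},{"gripper":1,"x":0,"y":0,"z":0,"ax":0,"ay":0,"az":0},{"gripper":1,"x":0,"y":0,"z":0,"ax":0,"ay":0,"az":0},{"gripper":1,"x":0,"y":0,"z":0,"ax":0,"ay":0,"az":0},{"gripper":1,"x":0,"y":0,"z":0,"ax":0,"ay":0,"az":0},{"gripper":1,"x":0,"y":0,"z":0,"ax":0,"ay":0,"az":0},{"gripper":1,"x":0,"y":0,"z":0,"ax":0,"ay":0,"az":0},{"gripper":1,"x":0,"y":0,"z":0,"ax":0,"ay":0,"az":0}]}}

```text
clock: 3.32
ee_pos: [0.5146, 0.2658, 0.0242]
tool_rot: [0.002, 0.214, 0.977, 0.001]
ft_force: [-0.5, -0.5, 6.8]
gripper_width: 0.0364
```

>>> {"api": "step_arm", "payload": {"moves": [{"gripper":1,"x":0,"y":0,"z":-0.015,"ax":0,"ay":0,"az":0},{"gripper":1,"x":0,"y":0,"z":-0.04,"ax":0,"ay":0,"az":0},{"gripper":1,"x":0,"y":0,"z":-0.07,"ax":0,"ay":0,"az":0},{"gripper":1,"x":0,"y":0,"z":-0.1,"ax":0,"ay":0,"az":0},{"gripper":1,"x":0,"y":0,"z":-0.125,"ax":0,"ay":0,"az":0},{"gripper":1,"x":0,"y":0,"z":-0.13,"ax":0,"ay":0,"az":0},{"gripper":1,"x":0,"y":0,"z":-0.13,"ax":0,"ay":0,"az":0}]}}

```text
clock: 4.2
ee_pos: [0.514, 0.2657, 0.154]
tool_rot: [0.002, 0.214, 0.977, 0.001]
ft_force: [-0.8, -0.5, -3.4]
gripper_width: 0.0367
```

```bash
python3 - <<'E'
from h import *
p,d=grab_frame('scene');cv2.imwrite('pics/s2.png',p[:,:,::-1])
o=get_obs();print(o['ee_pos'],o['ft_force'],delta([.5127,-.2351,.154]),camera_params('top')['t'][0])
E
```

```text
[0.51375813 0.26554668 0.15339984] [ 0.63344083  0.73755466 -1.52533255] (array([-208.1, -455.4,   -0.7]), array([ 0.06,  0.11, -0.  ])) -0.007084744871892308
```

View pics/s2.png

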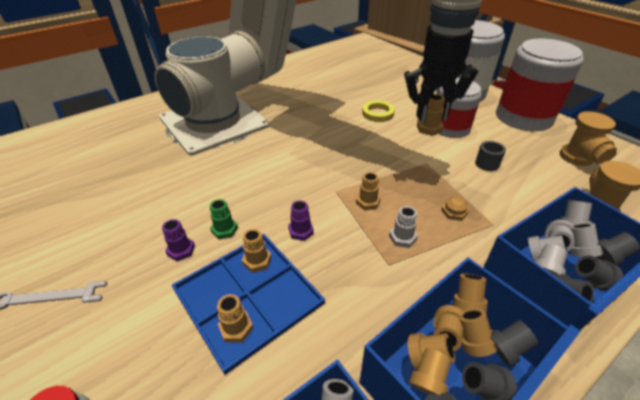

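Adaptor A is held upright at (432,115). Carry it to the free pocket at (0.513, -0.235).

>>> {"api": "step_arm", "payload": {"moves": [{"gripper":1,"x":-0.01,"y":-0.02,"z":0,"ax":0,"ay":0,"az":0},{"gripper":1,"x":-0.026,"y":-0.057,"z":0,"ax":0,"ay":0,"az":0},{"gripper":1,"x":-0.043,"y":-0.095,"z":0,"ax":0,"ay":0,"az":0},{"gripper":1,"x":-0.061,"y":-0.133,"z":0,"ax":0,"ay":0,"az":0},{"gripper":1,"x":-0.078,"y":-0.171,"z":0,"ax":0,"ay":0,"az":0},{"gripper":1,"x":-0.095,"y":-0.209,"z":0,"ax":0,"ay":0,"az":0},{"gripper":1,"x":-0.113,"y":-0.247,"z":0,"ax":0,"ay":0,"az":0},{"gripper":1,"x":-0.13,"y":-0.285,"z":0,"ax":0,"ay":0,"az":0},{"gripper":1,"x":-0.148,"y":-0.323,"z":0,"ax":0,"ay":0,"az":0},{"gripper":1,"x":-0.165,"y":-0.361,"z":0,"ax":0,"ay":0,"az":0},{"gripper":1,"x":-0.182,"y":-0.399,"z":0,"ax":0,"ay":0,"az":0},{"gripper":1,"x":-0.197,"y":-0.431,"z":0,"ax":0,"ay":0,"az":0},{"gripper":1,"x":-0.205,"y":-0.449,"z":0,"ax":0,"ay":0,"az":0},{"gripper":1,"x":-0.208,"y":-0.455,"z":0,"ax":0,"ay":0,"az":0},{"gripper":1,"x":-0.208,"y":-0.455,"z":0,"ax":0,"ay":0,"az":0},{"gripper":1,"x":-0.208,"y":-0.455,"z":0,"ax":0,"ay":0,"az":0}]}}

```text
clock: 6.25
ee_pos: [0.5128, -0.2336, 0.1533]
tool_rot: [0.001, 0.213, 0.977, 0.0]
ft_force: [-0.2, 0.2, -2.1]
gripper_width: 0.0362
```

```bash
python3 - <<'E'
from h import *
c=camera_params('wrist');p,d=grab_frame('wrist');cv2.imwrite('pics/w3.png',p[:,:,::-1])
o=get_obs();print(o['ee_pos'],o['ft_force'],delta([.5127,-.2351,.025]))
E
```

```text
[ 0.51288928 -0.23367137  0.15344269] [-0.44275161  0.02797588 -2.93528525] (array([ -0.2,  -1.5, 128.4]), array([0.07, 0.11, 0.  ]))
```

View pics/w3.png

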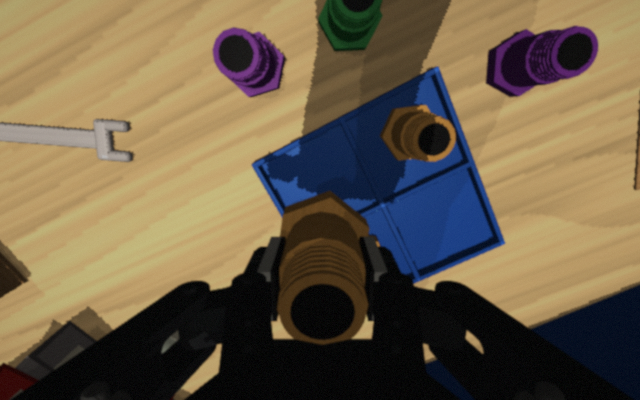

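A is held upright over the free pocket next to the stock part at (420,135). Lower it.

>>> {"api": "step_arm", "payload": {"moves": [{"gripper":1,"x":0,"y":-0.0015,"z":0.02,"ax":0,"ay":0,"az":0},{"gripper":1,"x":0,"y":-0.0015,"z":0.045,"ax":0,"ay":0,"az":0},{"gripper":1,"x":0,"y":-0.0015,"z":0.07,"ax":0,"ay":0,"az":0},{"gripper":1,"x":0,"y":-0.0015,"z":0.095,"ax":0,"ay":0,"az":0},{"gripper":1,"x":0,"y":-0.0015,"z":0.112,"ax":0,"ay":0,"az":0},{"gripper":1,"x":0,"y":-0.0015,"z":0.12,"ax":0,"ay":0,"az":0},{"gripper":1,"x":0,"y":-0.0015,"z":0.124,"ax":0,"ay":0,"az":0},{"gripper":1,"x":0,"y":-0.0015,"z":0.126,"ax":0,"ay":0,"az":0},{"gripper":1,"x":0,"y":-0.0015,"z":0.126,"ax":0,"ay":0,"az":0}]}}

```text
clock: 7.42
ee_pos: [0.5127, -0.2351, 0.0279]
tool_rot: [0.001, 0.213, 0.977, 0.0]
ft_force: [-0.5, -0.6, -2.2]
gripper_width: 0.0367
```

>>> {"api": "step_arm", "payload": {"moves": [{"gripper":1,"x":0,"y":0,"z":0.0015,"ax":0,"ay":0,"az":0},{"gripper":1,"x":0,"y":0,"z":0.003,"ax":0,"ay":0,"az":0},{"gripper":1,"x":0,"y":0,"z":0.003,"ax":0,"ay":0,"az":0}]}}

```text
clock: 7.8
ee_pos: [0.5127, -0.2351, 0.0248]
tool_rot: [0.001, 0.213, 0.977, 0.0]
ft_force: [0.0, -0.4, -2.0]
gripper_width: 0.0362
```

>>> {"api": "step_arm", "payload": {"moves": [{"gripper":1,"x":0,"y":0,"z":0.001,"ax":0,"ay":0,"az":0},{"gripper":1,"x":0,"y":0,"z":0.002,"ax":0,"ay":0,"az":0},{"gripper":1,"x":0,"y":0,"z":0.002,"ax":0,"ay":0,"az":0}]}}

```text
clock: 8.18
ee_pos: [0.5128, -0.2351, 0.0242]
tool_rot: [0.002, 0.213, 0.977, 0.0]
ft_force: [-5.0, 2.8, 13.4]
gripper_width: 0.0364
```

Contact, 13 N up. Release and rise.

>>> {"api": "step_arm", "payload": {"moves": [{"gripper":-1,"x":0,"y":0,"z":0,"ax":0,"ay":0,"az":0},{"gripper":-1,"x":0,"y":0,"z":0,"ax":0,"ay":0,"az":0},{"gripper":-1,"x":0,"y":0,"z":0,"ax":0,"ay":0,"az":0},{"gripper":-1,"x":0,"y":0,"z":0,"ax":0,"ay":0,"az":0},{"gripper":-1,"x":0,"y":0,"z":0,"ax":0,"ay":0,"az":0},{"gripper":-1,"x":0,"y":0,"z":0,"ax":0,"ay":0,"az":0},{"gripper":-1,"x":0,"y":0,"z":-0.02,"ax":0,"ay":0,"az":0},{"gripper":-1,"x":0,"y":0,"z":-0.05,"ax":0,"ay":0,"az":0},{"gripper":-1,"x":0,"y":0,"z":-0.085,"ax":0,"ay":0,"az":0},{"gripper":-1,"x":0,"y":0,"z":-0.12,"ax":0,"ay":0,"az":0},{"gripper":-1,"x":0,"y":0,"z":-0.13,"ax":0,"ay":0,"az":0},{"gripper":-1,"x":0,"y":0,"z":-0.13,"ax":0,"ay":0,"az":0}]}}

```text
clock: 9.68
ee_pos: [0.5124, -0.2351, 0.1542]
tool_rot: [0.002, 0.213, 0.977, -0.0]
ft_force: [-0.3, 1.0, -1.0]
gripper_width: 0.0855
```

```bash
python3 - <<'E'
from h import *
p,d=grab_frame('scene');cv2.imwrite('pics/s3.png',p[:,:,::-1])
o=get_obs();print(o['ee_pos'],o['gripper_width'],delta([.5045,.1228,.154]))
E
```

```text
[ 0.51204934 -0.2348657   0.15339493] 0.08551743109715103 (array([155.8, 322. ,  -0.7]), array([0.06, 0.17, 0.  ]))
```

View pics/s3.png

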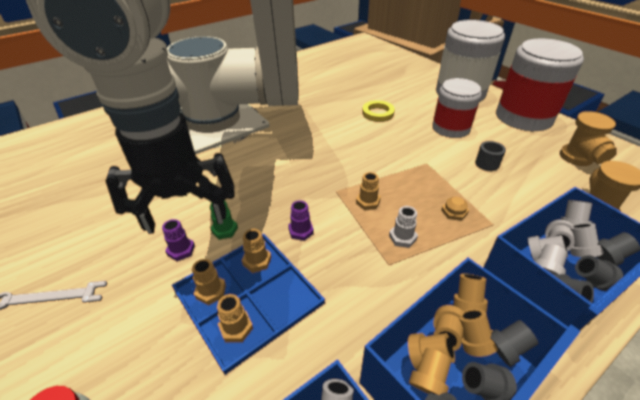

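A stands upright in its pocket at (207,280). Next is B at (370,190).

>>> {"api": "step_arm", "payload": {"moves": [{"gripper":-1,"x":0.017,"y":0.036,"z":0,"ax":0,"ay":0,"az":0},{"gripper":-1,"x":0.04,"y":0.082,"z":0,"ax":0,"ay":0,"az":0},{"gripper":-1,"x":0.063,"y":0.13,"z":0,"ax":0,"ay":0,"az":0},{"gripper":-1,"x":0.086,"y":0.178,"z":0,"ax":0,"ay":0,"az":0},{"gripper":-1,"x":0.109,"y":0.226,"z":0,"ax":0,"ay":0,"az":0},{"gripper":-1,"x":0.132,"y":0.273,"z":0,"ax":0,"ay":0,"az":0},{"gripper":-1,"x":0.148,"y":0.306,"z":0,"ax":0,"ay":0,"az":0},{"gripper":-1,"x":0.156,"y":0.322,"z":0,"ax":0,"ay":0,"az":0},{"gripper":-1,"x":0.156,"y":0.322,"z":0,"ax":0,"ay":0,"az":0},{"gripper":-1,"x":0.156,"y":0.322,"z":0,"ax":0,"ay":0,"az":0}]}}

```text
clock: 10.98
ee_pos: [0.5043, 0.122, 0.1527]
tool_rot: [0.001, 0.213, 0.977, -0.0]
ft_force: [0.0, -0.4, -0.6]
gripper_width: 0.0855
```

```bash
python3 - <<'E'
from h import *
c=camera_params('wrist');p,d=grab_frame('wrist')
u=proj([.5047,.1228,.073],c);print(u);cv2.circle(p,tuple(int(round(i)) for i in u),4,(255,0,0),1)
cv2.imwrite('pics/w4.png',p[:,:,::-1])
print(get_obs()['ee_pos'],delta([.5047,.1228,.0235]))
E
```

```text
[322.68691685 204.48005897]
[0.5043558  0.12179263 0.1529185 ] (array([  0.4,   1. , 129.4]), array([0.03, 0.15, 0.  ]))
```

View pics/w4.png

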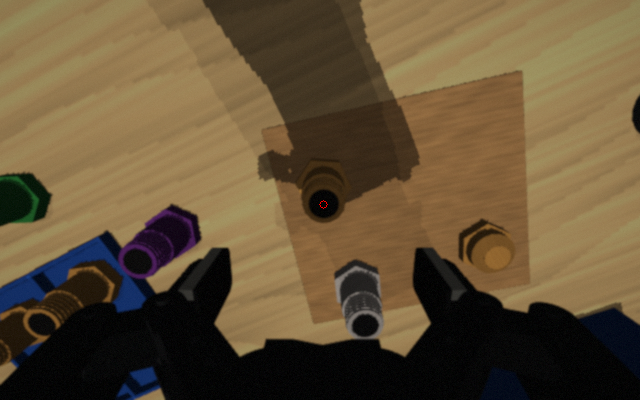

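B's bore at (323,204) matches the projection, and the grey part at (362,300) is clear. Descend and grip.

>>> {"api": "step_arm", "payload": {"moves": [{"gripper":-1,"x":0,"y":0.001,"z":0.03,"ax":0,"ay":0,"az":0},{"gripper":-1,"x":0,"y":0.001,"z":0.06,"ax":0,"ay":0,"az":0},{"gripper":-1,"x":0,"y":0.001,"z":0.09,"ax":0,"ay":0,"az":0},{"gripper":-1,"x":0,"y":0.001,"z":0.115,"ax":0,"ay":0,"az":0},{"gripper":-1,"x":0,"y":0.001,"z":0.129,"ax":0,"ay":0,"az":0},{"gripper":-1,"x":0,"y":0.001,"z":0.129,"ax":0,"ay":0,"az":0},{"gripper":-1,"x":0,"y":0.001,"z":0.129,"ax":0,"ay":0,"az":0}]}}

```text
clock: 11.9
ee_pos: [0.5058, 0.1225, 0.0247]
tool_rot: [0.002, 0.214, 0.977, 0.0]
ft_force: [-0.1, -0.5, -0.1]
gripper_width: 0.0854
```

>>> {"api": "step_arm", "payload": {"moves": [{"gripper":1,"x":0,"y":0,"z":0,"ax":0,"ay":0,"az":0},{"gripper":1,"x":0,"y":0,"z":0,"ax":0,"ay":0,"az":0},{"gripper":1,"x":0,"y":0,"z":0,"ax":0,"ay":0,"az":0},{"gripper":1,"x":0,"y":0,"z":0,"ax":0,"ay":0,"az":0},{"gripper":1,"x":0,"y":0,"z":0,"ax":0,"ay":0,"az":0},{"gripper":1,"x":0,"y":0,"z":0,"ax":0,"ay":0,"az":0},{"gripper":1,"x":0,"y":0,"z":0,"ax":0,"ay":0,"az":0},{"gripper":1,"x":0,"y":0,"z":0,"ax":0,"ay":0,"az":0}]}}

```text
clock: 12.9
ee_pos: [0.5059, 0.1224, 0.0255]
tool_rot: [0.002, 0.214, 0.977, 0.0]
ft_force: [-2.9, -0.4, 7.2]
gripper_width: 0.0364
```

>>> {"api": "step_arm", "payload": {"moves": [{"gripper":1,"x":0,"y":0,"z":-0.015,"ax":0,"ay":0,"az":0},{"gripper":1,"x":0,"y":0,"z":-0.04,"ax":0,"ay":0,"az":0},{"gripper":1,"x":0,"y":0,"z":-0.07,"ax":0,"ay":0,"az":0},{"gripper":1,"x":0,"y":0,"z":-0.1,"ax":0,"ay":0,"az":0},{"gripper":1,"x":0,"y":0,"z":-0.125,"ax":0,"ay":0,"az":0},{"gripper":1,"x":0,"y":0,"z":-0.13,"ax":0,"ay":0,"az":0},{"gripper":1,"x":0,"y":0,"z":-0.13,"ax":0,"ay":0,"az":0}]}}

```text
clock: 13.78
ee_pos: [0.505, 0.1226, 0.1548]
tool_rot: [0.002, 0.214, 0.977, 0.0]
ft_force: [-0.4, -0.3, -3.0]
gripper_width: 0.0364
```

```bash
python3 - <<'E'
from h import *
p,d=grab_frame('scene');cv2.imwrite('pics/s4.png',p[:,:,::-1])
o=get_obs();print(o['ee_pos'],o['gripper_width'],delta([.5985,-.1411,.154]))
E
```

```text
[0.50476679 0.1224967  0.1544003 ] 0.036079090826584406 (array([-195.3, -200.3,    0.9]), array([0.04, 0.19, 0.  ]))
```

View pics/s4.png

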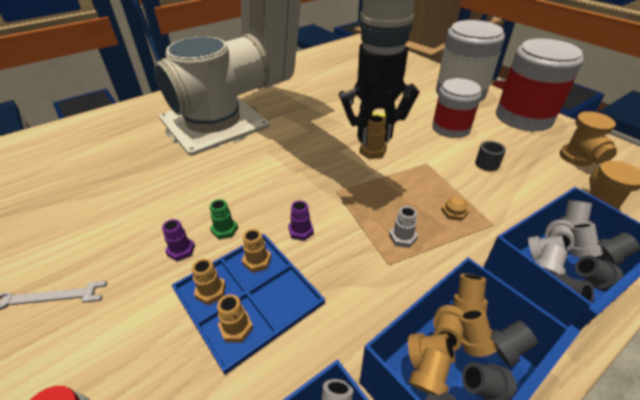

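B is held upright at (373,135). Carry it to the remaining pocket at (285,287).

>>> {"api": "step_arm", "payload": {"moves": [{"gripper":1,"x":-0.015,"y":-0.016,"z":0,"ax":0,"ay":0,"az":0},{"gripper":1,"x":-0.038,"y":-0.039,"z":0,"ax":0,"ay":0,"az":0},{"gripper":1,"x":-0.063,"y":-0.065,"z":0,"ax":0,"ay":0,"az":0},{"gripper":1,"x":-0.09,"y":-0.092,"z":0,"ax":0,"ay":0,"az":0},{"gripper":1,"x":-0.117,"y":-0.12,"z":0,"ax":0,"ay":0,"az":0},{"gripper":1,"x":-0.144,"y":-0.148,"z":0,"ax":0,"ay":0,"az":0},{"gripper":1,"x":-0.168,"y":-0.173,"z":0,"ax":0,"ay":0,"az":0},{"gripper":1,"x":-0.186,"y":-0.191,"z":0,"ax":0,"ay":0,"az":0},{"gripper":1,"x":-0.195,"y":-0.2,"z":0,"ax":0,"ay":0,"az":0},{"gripper":1,"x":-0.195,"y":-0.2,"z":0,"ax":0,"ay":0,"az":0},{"gripper":1,"x":-0.195,"y":-0.2,"z":0,"ax":0,"ay":0,"az":0}]}}

```text
clock: 15.2
ee_pos: [0.5981, -0.1397, 0.1549]
tool_rot: [0.001, 0.213, 0.977, 0.0]
ft_force: [0.5, -0.3, -2.9]
gripper_width: 0.036
```

```bash
python3 - <<'E'
from h import *
c=camera_params('wrist');p,d=grab_frame('wrist');cv2.imwrite('pics/w5.png',p[:,:,::-1])
o=get_obs();print(o['ee_pos'],o['ft_force'],delta([.5985,-.1411,.0255]))
E
```

```text
[ 0.59816085 -0.13958406  0.15499764] [-0.87466741  0.28930692 -2.59609171] (array([ -0.6,  -1.3, 129.5]), array([0.05, 0.17, 0.  ]))
```

View pics/w5.png

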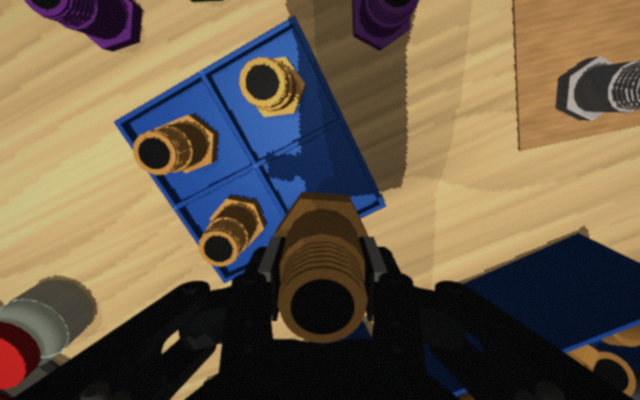

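The other three parts stand in their pockets at (170,150), (268,85) and (232,235), and B hangs over the free one with the bin at lower right clear. Lower it.

>>> {"api": "step_arm", "payload": {"moves": [{"gripper":1,"x":-0.0006,"y":-0.0013,"z":0.02,"ax":0,"ay":0,"az":0},{"gripper":1,"x":-0.0006,"y":-0.0013,"z":0.045,"ax":0,"ay":0,"az":0},{"gripper":1,"x":-0.0006,"y":-0.0013,"z":0.07,"ax":0,"ay":0,"az":0},{"gripper":1,"x":-0.0006,"y":-0.0013,"z":0.095,"ax":0,"ay":0,"az":0},{"gripper":1,"x":-0.0006,"y":-0.0013,"z":0.112,"ax":0,"ay":0,"az":0},{"gripper":1,"x":-0.0006,"y":-0.0013,"z":0.12,"ax":0,"ay":0,"az":0},{"gripper":1,"x":-0.0006,"y":-0.0013,"z":0.125,"ax":0,"ay":0,"az":0},{"gripper":1,"x":-0.0006,"y":-0.0013,"z":0.128,"ax":0,"ay":0,"az":0},{"gripper":1,"x":-0.0006,"y":-0.0013,"z":0.128,"ax":0,"ay":0,"az":0}]}}

```text
clock: 16.38
ee_pos: [0.5987, -0.1411, 0.0273]
tool_rot: [0.002, 0.213, 0.977, 0.0]
ft_force: [-0.0, -0.0, -3.1]
gripper_width: 0.0367
```

>>> {"api": "step_arm", "payload": {"moves": [{"gripper":1,"x":0,"y":0,"z":0.0015,"ax":0,"ay":0,"az":0},{"gripper":1,"x":0,"y":0,"z":0.003,"ax":0,"ay":0,"az":0},{"gripper":1,"x":0,"y":0,"z":0.003,"ax":0,"ay":0,"az":0}]}}

```text
clock: 16.75
ee_pos: [0.599, -0.1412, 0.0255]
tool_rot: [0.002, 0.213, 0.977, -0.0]
ft_force: [-3.2, 0.6, 6.9]
gripper_width: 0.0363
```

Contact. Release, rise, and back off toward the left so the views are clear.

>>> {"api": "step_arm", "payload": {"moves": [{"gripper":-1,"x":0,"y":0,"z":0,"ax":0,"ay":0,"az":0},{"gripper":-1,"x":0,"y":0,"z":0,"ax":0,"ay":0,"az":0},{"gripper":-1,"x":0,"y":0,"z":0,"ax":0,"ay":0,"az":0},{"gripper":-1,"x":0,"y":0,"z":0,"ax":0,"ay":0,"az":0},{"gripper":-1,"x":0,"y":0,"z":0,"ax":0,"ay":0,"az":0},{"gripper":-1,"x":0,"y":0,"z":0,"ax":0,"ay":0,"az":0},{"gripper":-1,"x":0,"y":0,"z":-0.02,"ax":0,"ay":0,"az":0},{"gripper":-1,"x":0,"y":0,"z":-0.05,"ax":0,"ay":0,"az":0},{"gripper":-1,"x":0,"y":0,"z":-0.085,"ax":0,"ay":0,"az":0},{"gripper":-1,"x":0,"y":0,"z":-0.12,"ax":0,"ay":0,"az":0},{"gripper":-1,"x":0,"y":0,"z":-0.15,"ax":0,"ay":0,"az":0},{"gripper":-1,"x":0.06,"y":0.04,"z":-0.15,"ax":0,"ay":0,"az":0},{"gripper":-1,"x":0.12,"y":0.08,"z":-0.15,"ax":0,"ay":0,"az":0},{"gripper":-1,"x":0.18,"y":0.12,"z":-0.15,"ax":0,"ay":0,"az":0},{"gripper":-1,"x":0.24,"y":0.16,"z":-0.15,"ax":0,"ay":0,"az":0},{"gripper":-1,"x":0.24,"y":0.16,"z":-0.15,"ax":0,"ay":0,"az":0},{"gripper":-1,"x":0.24,"y":0.16,"z":-0.15,"ax":0,"ay":0,"az":0}]}}

```text
clock: 18.88
ee_pos: [0.4453, 0.1062, 0.1749]
tool_rot: [0.003, 0.212, 0.977, 0.0]
ft_force: [0.1, -0.4, -0.7]
gripper_width: 0.0857
```

```bash
python3 - <<'E'
from h import *
o=get_obs();print(o['clock'],o['ee_pos'],o['gripper_width'])
p,d=grab_frame('scene');q,e=grab_frame('top');cv2.imwrite('pics/fin.png',np.vstack([p[130:390,100:520,::-1],q[120:280,30:450,::-1]]))
for nm,c,dd in(('scene',camera_params('scene'),d),('top',camera_params('top'),e)):
  W=world(dd,c)
  for n,a in dict(A=(.5127,-.2351),B=(.5985,-.1411),S1=(.5971,-.23),S2=(.5015,-.1398)).items():
    w=W[(dd>0)&(np.hypot(W[...,0]-a[0],W[...,1]-a[1])<.03)&(W[...,2]>.067)&(W[...,2]<.085)]
    print(nm,n,len(w),[np.round(i,4) for i in cv2.minEnclosingCircle(w[:,:2].astype(np.float32))] if len(w)>3 else '',w[:,2].max(initial=0).round(4))
E
```

```text
18.875 [0.44531677 0.10624146 0.17492133] 0.08571824009489971
scene A 306 [array([ 0.5129, -0.2348]), np.float64(0.0172)] 0.0747
scene B 317 [array([ 0.5984, -0.1403]), np.float64(0.0166)] 0.0747
scene S1 385 [array([ 0.5985, -0.2303]), np.float64(0.0168)] 0.0747
scene S2 245 [array([ 0.503 , -0.1409]), np.float64(0.0168)] 0.0747
top A 179 [array([ 0.5124, -0.2341]), np.float64(0.0164)] 0.0769
top B 178 [array([ 0.5968, -0.1396]), np.float64(0.0166)] 0.0781
top S1 173 [array([ 0.5976, -0.2306]), np.float64(0.0169)] 0.0789
top S2 179 [array([ 0.5016, -0.1398]), np.float64(0.0167)] 0.079
```

View pics/fin.png

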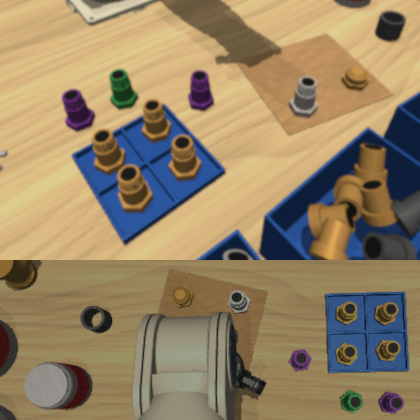

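The picture shows an adaptor upright in each of the four pockets, at (110,150), (155,118), (183,157) and (132,187), with the grey part and cap still on the sheet. Handing in.

```bash
python3 -c "
from bench import *
print(finish_job())"
```

```text
the job is handed in; nothing more can be done
None
```

I moved both spare brass adaptors from the cardboard sheet into the two empty tray pockets. Each stands upright on its foot, and I handed the job in at about 19 s of the 50 s.

- **Placing:** in the last pictures from the scene and top cameras, the two moved adaptors are about 1–2 mm from their pocket centres, with their tops at the same height as the stock parts.
- **Stock adaptors:** both read within 1 mm of where the top camera first measured them, which is within its noise. The grey adaptor and brass cap are still on the sheet.
- **Forces:** the highest wrist force I saw was about 15 N, in the readings at the end of each move. At hand-in the gripper was open and clear of everything.
- **Failed or disagreeing:** the first move call was refused as badly formed, before the arm moved. The top camera read the part tops 3–6 mm higher than the expected 73 mm, on stock and moved parts alike. The scene camera read 74.7 mm.

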